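# Load the label roll and click the carriage into its detent

## Task

Lift the label roll straight up off its storage spindle, lower it over the post of the dispenser's carriage while the carriage is still near its right-hand loading end, and let go once it sits flat on its seat, without dropping it. Then take the carriage by its black knob, slide it left along the rail until you feel the ball detent drop into its notch, and finish holding the knob with the carriage seated in that notch. Leave the petri dish, the small bottle and the tube rack where they are.

Things in the scene. Friction and masses are not known exactly. Their poses are not given: they have to be found in the camera images.
- dispenser: fixed grey base plate, 140 x 260 x 12 mm, with a steel rail along its y axis. Origin under the rail's middle on the bench, z up; +y is the direction (left) in which the carriage slides to its notch, -y the loading end, -x the side of the knob. Low end blocks at y = +-123 mm reach z 42 mm, a thin tear bar on the left one z 49 mm.
- carriage (a joint): travel of the aluminium carriage along the rail, m: 0 at the right (loading) end, grows towards the dispenser's +y, stop at 0.15; starts at 0 to 0.03. Plate 64 mm long, top at z 40 mm. The notch differs each time, between 0.085 and 0.125. Drag 2 to 5 N; stays where left. Within 3 mm of the notch the ball pulls it to within 1 mm of the middle when free; pushing it out takes 12 to 20 N.
- carriage_seat (a point): centre of the carriage's round white seat (36 mm across, top at z 46 mm), on the axis of its upright steel post: 14 mm thick, its tapered tip 42 mm above this point. Axes as the dispenser's; moves with the carriage.
- knob: upright round black knob on the carriage, 22 mm thick and 49 mm high; grip between 16 and 46 mm above the origin. Origin: centre of its foot on the carriage plate (z 40 mm); 69 mm from the post towards the dispenser's -x. It can turn stiffly about its own axis, which does nothing.
- plunger (a joint): drop of the detent's spring ball under the carriage, m: about 0.0007 on the flat strip, 0.0034 in the notch's middle, 0.0025 at 1 mm off it. The notch is a V groove, 11 mm wide, across the top of the steel strip (z 22 mm) lying along the rail on the side away from the knob.
- label_roll: roll of white labels on a card core: ring, 54 mm outside, 26 mm bore, 30 mm high, 60 g. Origin: centre of its underside; z along its axis, up. Starts on the storage spindle. Closing the fingers on it along the dispenser's y keeps them clear of the knob when it is set on the carriage.
- spindle: fixed storage spindle: round grey foot 80 mm across, 12 mm high, a boss 36 mm across up to z 24 mm on which the roll lies, and a steel post 14 mm thick up to z 74 mm. Origin: centre of the foot, on the bench.
- petri_dish: loose petri dish 62 mm across, 14 mm high, bystander; origin under its centre
- bottle: loose small reagent bottle 30 mm across, 62 mm high, bystander; origin under its centre
- microtubes: loose orange microtube rack 58 x 118 x 30 mm, bystander; origin under its centre
Not all that is in view belongs to the job. There is more than one size of the label_roll; the job needs the largest.

How it is judged:
On the way, in this order (a step that is already met when the one before it is completed fails the run):
1. the roll is lifted clear of the storage spindle's tip, upright (height (world z) of label_roll above 0.074 m and contact force between the fingers and label_roll above 0.5 N and angle between label_roll's own z axis and vertical below 0.35 rad), for 0.1 s.
2. the roll sits flat on the carriage's seat, let go, with the carriage still near its loading end (horizontal distance between label_roll and carriage_seat below 0.008 m and z of label_roll in the frame of carriage_seat below 0.003 m and angle between label_roll's own z axis and vertical below 0.08 rad and contact force between the fingers and label_roll below 0.2 N and value of joint carriage below 0.06 m), for 0.2 s.
At the end, for the whole second after the job is handed in: Detent ball dropped at least 2 mm into the notch (carriage within about 1.6 mm of its middle), carriage at rest, fingers press on the knob with over 1.5 N, roll flat (3 mm, 0.08 rad) on the carriage's seat within 8 mm of the post's axis, fingers off the roll (value of joint plunger above 0.002 m and value of joint carriage above 0.08 m and velocity of joint carriage between -0.005 and 0.005 m/s and contact force between the fingers and knob above 1.5 N and horizontal distance between label_roll and carriage_seat below 0.008 m and z of label_roll in the frame of carriage_seat between -0.003 and 0.003 m and angle between label_roll's own z axis and vertical below 0.08 rad and contact force between the fingers and label_roll below 0.2 N); the arm keeps its last pose, push and grip.
It fails at once if the roll was dropped (fell freely more than about 18 mm) (linear speed of label_roll above 0.6 m/s and contact force between the fingers and label_roll below 0.1 N).
It fails at once if the petri dish was moved by 30 mm (distance of petri_dish from where it was at the start of the episode above 0.03 m).
It fails at once if the bottle was moved by 30 mm (distance of bottle from where it was at the start of the episode above 0.03 m).
It fails at once if the tube rack was moved by 30 mm (distance of microtubes from where it was at the start of the episode above 0.03 m).
It also fails if it takes over 58 s, if anything falls off the work surface, if the arm or the gripper's body presses on something with over 40 N, if the wrist force passes 120 N, or if a joint passes its speed limit or range.

## Robot

A 6-joint arm with a two-finger parallel gripper is mounted at the origin on a cart in front of the work surface, level with it; the furniture and walls round the work are solid. World frame = base frame: x ahead of the robot, y to its left, z up, the work surface at z = 0. Lengths are in m, angles in rad, forces in N, time in s.
With the tool pointing down it reaches from about 0.275 to 1 m from the base axis. Payload 8.4 kg.
Tool frame: the origin (TCP) lies on the centre line of the jaws, within the pads' length; the fingertips stand 17 mm ahead of it and the grasp point (between the pads) lies 2 mm behind it (bot.tcp_to_tips is the y of the fingertips in the tool frame, in m); y points along the fingers, z is the direction in which the jaws open and shut, and the axes are right-handed (so a half turn about y gives the same grasp; the last joint's range is limited). The gripper opens to 85 mm and grips with 20 to 120 N. Pads are 22 mm wide; open, the fingers measure 114 mm over their backs; the gripper's body (76 mm by 85 mm) begins 54 mm behind the grasp point. The pads swing forward as they close: fully open they stand 13 mm farther back than shut.
Start: joints at [-1.202, 0.353, 1.633, -0, 1.155, -0.002], TCP at [0.226, -0.583, 0.248] pointing down, gripper open.
Joint ranges: [-2.63, 2.63], [-0.92, 2.1], [0.06, 2.66], [-1.3, 4.44], [0, 2.69], [-3.02, 3.02]. Speed limits (rad/s): [2.22, 2.22, 2.79, 3.14, 3.14, 3.14].

## Interface

Orientations are given as a unit quaternion [x, y, z, w].
In Python, from workcell import bot, hand, kinematics, get_obs, vision, hand_in gives the robot as it stands. The module is installed in compiled form; this text tells all that it offers. Calls block until the motion is done:
- bot.reach(position, orientation): joint-space move of the TCP to a pose.
- bot.servo_line(position, ori=None, velocity=0.15): straight line of the TCP; ori=None keeps the orientation; velocity is the mean speed in m/s.
- bot.goto_joints(angles): joint-space move.
- hand.move_gripper(opening, strength=None): finger opening in m; strength is the grip in N (None keeps the last); returns when the fingers have stopped.
- bot.dwell(seconds).
- kinematics.solve_ik(position, orientation): joint angles nearest the present ones, or None.
- get_obs(): the state.
- vision.read_camera(name): name is "scene" or "side" or "wrist"; returns a dict with "frame" (400x640x3 uint8, red, green, blue), "intrinsics" (3x3 intrinsics, pixels), "dist" ([k1, k2, p1, p2, k3] as OpenCV has them; the pictures are not rectified), "view" (4x4, takes a point from world to camera coordinates). Camera axes: x right, y down, z forward; pixel columns grow to the right and rows downward; lengths in m; the calibration is good to about 2 mm. A picture is of the moment at which its call begins. There is no depth.
A pose or a line that the arm cannot do raises bot.IKError and nothing moves.
- hand_in(): hands the job in, once; it reports no verdict.
The state is a dict: "time_s": time; "joint_pos": joint angles; "joint_vel": joint speeds; "joint_efforts": joint torques, N m; "position": TCP position; "orientation": TCP orientation; "wrist_force": force on the tool from outside, world axes, zero at the start; "ft_torque": the same for the moment, N m; "gripper_width": finger opening in m.
Only numpy, scipy, OpenCV 4.12 (cv2) and the standard library are available. Lean on these libraries where they do the work, as an engineer would, in place of code of your own. Each camera call takes 0.05 s, during which the arm holds its last target. There are 200 camera calls.

## Working session

There is one attempt and no reset: what is moved stays moved. The work goes in short steps, each a Python script; the robot and the scene stay as the last script left them, time stands still between calls to the robot, and variables do not carry over. Pictures are saved under pics/ and viewed, about 8 in all and at most 12, crops included, and the job is handed in when it is done.

```bash
mkdir -p pics; cat > h.py <<'E'
import numpy as np, cv2
from workcell import bot, hand, kinematics, get_obs, vision, hand_in
def shot(n,f=None):
    c=vision.read_camera(n)
    if f: cv2.imwrite('pics/'+f,c['frame'][:,:,::-1])
    np.savez('pics/%s.npz'%(f or n),**{k:np.array(v) for k,v in c.items()})
    return c
def ray(c,uv):
    p=cv2.undistortPoints(np.array([[uv]],float),np.array(c['intrinsics'],float),np.array(c['dist'],float))[0,0]
    V=np.array(c['view']);R=V[:3,:3];return -R.T@V[:3,3],R.T@np.array([p[0],p[1],1])
def onz(c,uv,z):
    o,d=ray(c,uv);return o+d*(z-o[2])/d[2]
def proj(c,P):
    V=np.array(c['view']);r=cv2.Rodrigues(V[:3,:3])[0]
    return cv2.projectPoints(np.array(P,float).reshape(-1,3),r,V[:3,3],np.array(c['intrinsics'],float),np.array(c['dist'],float))[0][:,0]
def load(f): return dict(np.load('pics/%s.npz'%f))
E
python3 - <<'E'
from h import *
for n in('scene','side','wrist'):
    c=shot(n,n+'0.png'); print(n,ray(c,(320,200)))
o=get_obs();print(o['orientation'],o['time_s'],bot.tcp_to_tips)
a=[cv2.imread('pics/%s0.png'%n) for n in('scene','side')]
cv2.imwrite('pics/a.png',cv2.resize(np.vstack(a),(480,600)))
E
```

```text
scene (array([ 0.20671033, -0.84550268,  0.82633218]), array([ 0.33273075,  0.55863157, -0.75977542]))
side (array([ 0.45876091, -0.94347282,  0.59740682]), array([ 0.10033515,  0.76785466, -0.63294942]))
wrist (array([ 0.29988916, -0.55451098,  0.37299752]), array([-0.28656221, -0.12755629, -0.94969699]))
[-0.13041887  0.69535099 -0.69462366  0.13029154] 0.15 0.017
```

View pics/scene0.png

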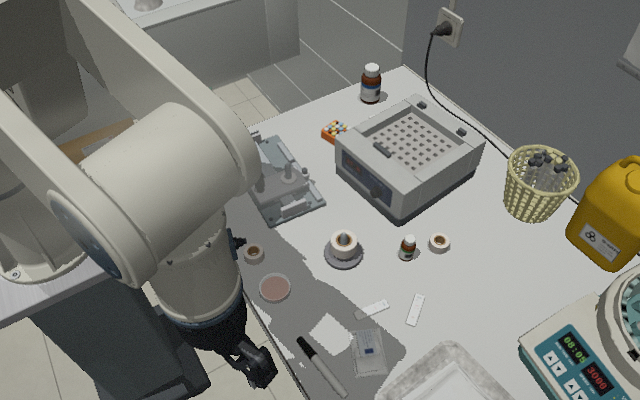

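View pics/side0.png

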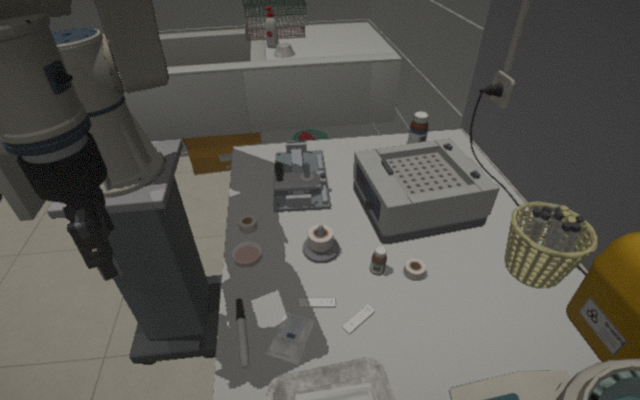

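The scene image shows the spindle with its roll near (343,245) and the dispenser near (285,180), partly hidden by the arm. In the side image the spindle is near (320,240), the dispenser near (302,180) and the knob near (279,172). I'll enlarge crops of both.

```bash
python3 - <<'E'
from h import *
s=cv2.imread('pics/side0.png')[135:265,215:400]; c=cv2.imread('pics/scene0.png')[130:275,240:420]
f=lambda i:cv2.resize(i,None,fx=4,fy=4,interpolation=cv2.INTER_CUBIC)
cv2.imwrite('pics/s4.png',f(s));cv2.imwrite('pics/c4.png',f(c))
E
```

```text
(no output)
```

View pics/s4.png

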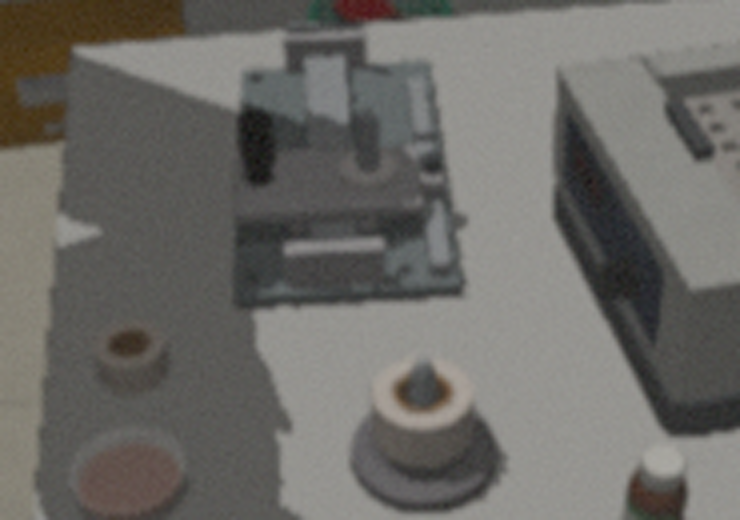

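View pics/c4.png

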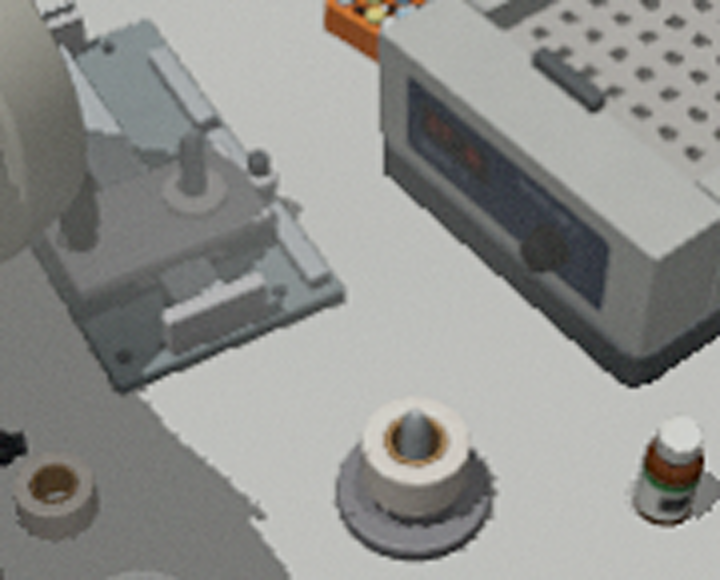

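Crops: the roll's top centre is at (423,397) in the side crop and (415,445) in the scene crop. The carriage post tip is at (365,112) and (193,133), the seat centre at (368,170) and (194,190). Several plate corners are visible too.

```bash
python3 - <<'E'
from h import *
S=load('side0.png');C=load('scene0.png')
s=lambda x,y:((x+.5)/4-.5+215,(y+.5)/4-.5+135)
c=lambda x,y:((x+.5)/4-.5+240,(y+.5)/4-.5+130)
for n,a,b,z in[('rolltop',(423,397),(415,445),.054),('spintip',(424,360),(417,411),.073),('seat',(368,170),(194,190),.046),('ptip',(366,113),(193,132),.087),('cornNR',(463,287),(343,292),.012),('cornNL',(237,300),(122,385),.012)]:
    p,q=onz(S,s(*a),z),onz(C,c(*b),z);print(n,p[:2].round(4),q[:2].round(4))
for n,a,z in[('FL',(245,70),.012),('FR',(430,64),.012),('knobtop',(256,112),.089),('dish',(128,470),.01),('bottle',(660,460),.062),('smallroll',(133,342),.02)]: print(n,onz(S,s(*a),z)[:2].round(4))
E
```

```text
rolltop [ 0.5305 -0.3942] [ 0.5276 -0.3926]
spintip [ 0.5322 -0.3867] [ 0.5318 -0.3873]
seat [ 0.5253 -0.1789] [ 0.5242 -0.1762]
ptip [ 0.5257 -0.1758] [ 0.5284 -0.1734]
cornNR [ 0.5731 -0.2613] [ 0.5693 -0.2597]
cornNL [ 0.4364 -0.2531] [ 0.4351 -0.2507]
FL [0.4531 0.008 ]
FR [ 0.5895 -0.0052]
knobtop [ 0.4584 -0.1672]
dish [ 0.3724 -0.3822]
bottle [ 0.6375 -0.4623]
smallroll [ 0.3754 -0.2911]
```

```bash
cat >> h.py <<'E'
from scipy.spatial.transform import Rotation as R_
YAW=-0.068
def quat(yaw=YAW,flip=False):
    z=np.array([-np.sin(yaw),np.cos(yaw),0])*(-1 if flip else 1); y=np.array([0,0,-1.])
    return R_.from_matrix(np.c_[np.cross(y,z),y,z]).as_quat()
def st(): 
    o=get_obs();print(round(o['time_s'],2),np.round(o['position'],4),'F',np.round(o['wrist_force'],2),'w',round(o['gripper_width'],4));return o
E
python3 - <<'E'
from h import *
q0=get_obs()['joint_pos']
for f in(0,1):
    j=kinematics.solve_ik([.530,-.390,.2],quat(flip=f)); print(f,None if j is None else np.round(j,2))
js=[(kinematics.solve_ik([.530,-.390,.2],quat(flip=f)),f) for f in(0,1)]
j,f=min([a for a in js if a[0] is not None],key=lambda a:abs(a[0][5]))
bot.reach([.530,-.390,.2],quat(flip=f));st()
c=shot('wrist','w1.png');print(f,ray(c,(320,200)))
print(proj(c,[[.53,-.39,.054],[.53,-.39,.074],[.53,-.39,.012]]).round(1))
E
```

```text
0 [-0.64  0.45  1.6  -0.    1.09 -2.14]
1 [-0.64  0.45  1.6  -0.    1.09  1.  ]
1.51 [ 0.5295 -0.3907  0.2001] F [-0.46 -0.21  0.38] w 0.0857
1 (array([ 0.60817704, -0.39674459,  0.32548499]), array([-0.31368048,  0.00476764, -0.94968137]))
[[313.1 188.2]
 [313.  194.9]
 [313.3 176.8]]
```

View pics/w1.png

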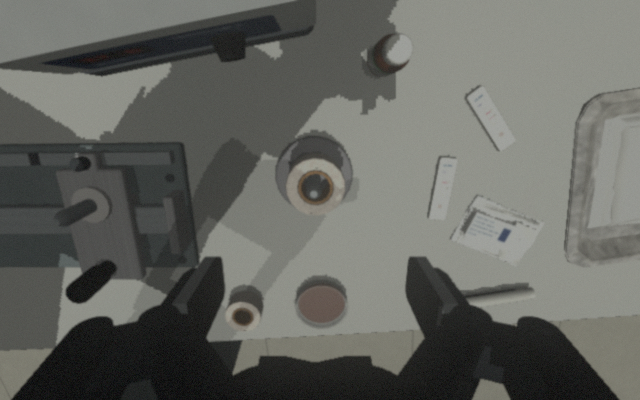

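The wrist image shows the roll's top centre at (315,186), the seat near (89,204), the plate's right corners at (183,143) and (197,266), and a dark notch mark at (35,158) on the strip.

```bash
python3 - <<'E'
from h import *
c=load('w1.png')
for n,u,z in[('roll',(315.5,186),.054),('foot',(314,174),.012),('seat',(89,204),.046),('ptip',(64,214),.088),('cR',(183,143),.012),('cL',(198,267),.012),('notch',(35,158),.022),('eTop2',(5,144),.012),('knobtop',(80,290),.089)]: print(n,onz(c,u,z)[:2].round(4))
i=cv2.imread('pics/w1.png');a=cv2.resize(i[120:300,0:210],None,fx=3,fy=3,interpolation=cv2.INTER_CUBIC);b=cv2.resize(i[120:300,270:360],None,fx=3,fy=3,interpolation=cv2.INTER_CUBIC)
cv2.imwrite('pics/w1c.png',cv2.convertScaleAbs(np.hstack([a[:,:520],b]),alpha=1.6))
E
```

```text
roll [ 0.5319 -0.3922]
foot [ 0.5328 -0.3909]
seat [ 0.5272 -0.1778]
ptip [ 0.5324 -0.1875]
cR [ 0.5734 -0.2639]
cL [ 0.4351 -0.2532]
notch [ 0.5709 -0.1187]
eTop2 [ 0.586  -0.0833]
knobtop [ 0.4618 -0.1799]
```

View pics/w1c.png

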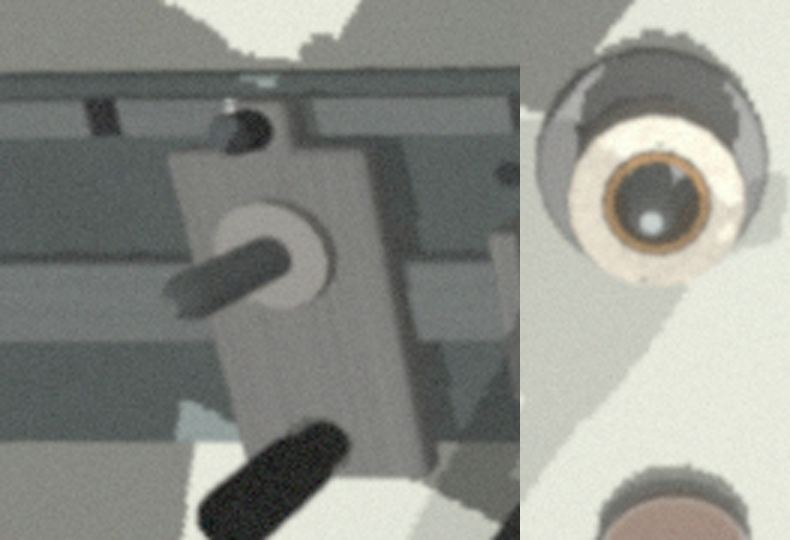

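```bash
python3 - <<'E'
from h import *
q=quat(flip=1)
hand.move_gripper(.085,30)
bot.reach([.532,-.392,.12],q)
bot.servo_line([.532,-.392,.040],q,.08);st()
hand.move_gripper(.04,30);st()
bot.servo_line([.532,-.392,.14],q,.08);st()
bot.servo_line([.525,-.245,.165],q,.12);st()
c=shot('wrist','w2.png')
E
```

```text
3.34 [ 0.5324 -0.3923  0.0405] F [0.05 0.75 0.12] w 0.0849
3.75 [ 0.5323 -0.3922  0.0408] F [-0.83  0.57  5.65] w 0.053
5.15 [ 0.5317 -0.3918  0.1393] F [-0.82  0.22  0.11] w 0.0529
6.54 [ 0.525  -0.2456  0.1649] F [ 0.23  0.81 -1.28] w 0.0531
```

View pics/w2.png

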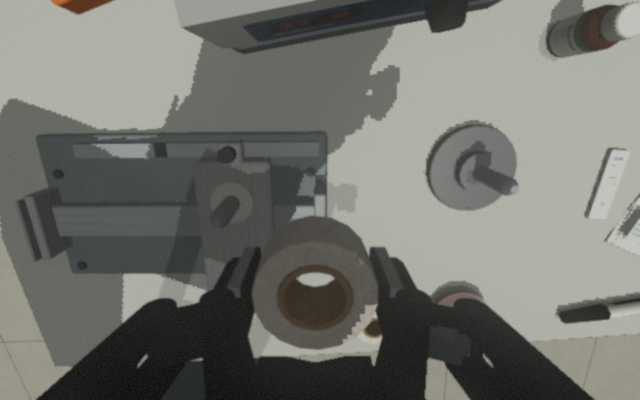

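The roll is held upright. The seat is near (233,203) and the notch near (160,151). I'll crop for accuracy.

```bash
python3 - <<'E'
from h import *
i=cv2.imread('pics/w2.png')[120:240,130:340]
cv2.imwrite('pics/w2c.png',cv2.convertScaleAbs(cv2.resize(i,None,fx=3.8,fy=3.8,interpolation=cv2.INTER_CUBIC),alpha=1.8))
E
```

```text
(no output)
```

View pics/w2c.png

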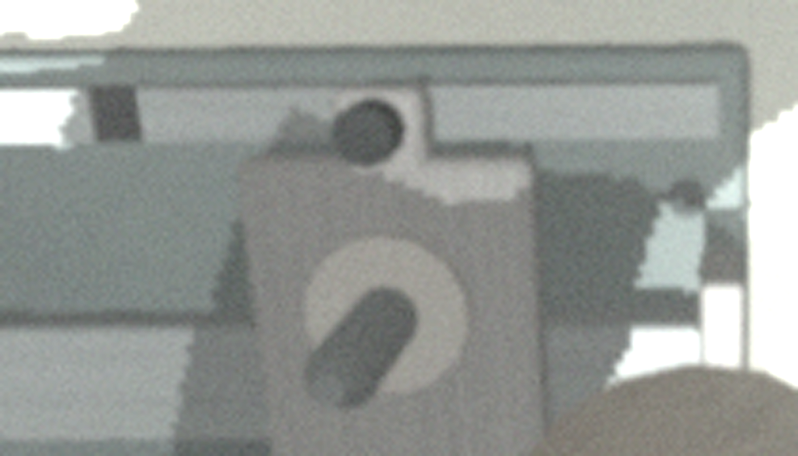

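```bash
python3 - <<'E'
from h import *
c=load('w2.png')
f=lambda x,y:((x+.5)/3.8-.5+130,(y+.5)/3.8-.5+120)
P={}
for n,u,z in[('seat',f(385.5,316),.046),('ptip',f(333,384),.087),('cR',f(747,48),.012),('cL',(38.5,137),.012),('notch',f(116,112),.022),('plug',f(368,132),.05)]: P[n]=onz(c,u,z);print(n,P[n][:2].round(4))
d=P['cL']-P['cR'];print('yaw',-np.arctan2(d[0],d[1]),np.linalg.norm(d))
e=np.array([-np.sin(YAW),np.cos(YAW)]);print('travel',(P['notch']-P['seat'])[:2]@e,(P['notch']-P['cR'])[:2]@e,(P['seat']-P['cR'])[:2]@e)
# held roll top centre
o=get_obs();print(proj(c,[np.array(o['position'])+[0,0,.013]]))
E
```

```text
seat [ 0.5258 -0.1779]
ptip [ 0.5266 -0.1787]
cR [ 0.5731 -0.2596]
cL [ 0.5878 -0.0062]
notch [ 0.5703 -0.1174]
plug [ 0.5661 -0.1814]
yaw -0.05769494510512599 0.2538403656703558
travel 0.06338989620509751 0.14174509037158695 0.07835519416648944
[[313.33490406 295.79040411]]
```

```bash
python3 - <<'E'
from h import *
q=quat(flip=1)
x,y=.5262,-.1782
bot.servo_line([x,y,.13],q,.1);bot.dwell(.2);f0=np.array(st()['wrist_force'])
for z in[.105,.09,.075,.067,.065,.064,.063,.062,.061,.060,.059,.058]:
    bot.servo_line([x,y,z],q,.05)
    f=np.array(get_obs()['wrist_force'])-f0; print(z,f.round(1))
    if abs(f[2])>4 or np.hypot(f[0],f[1])>8: break
st();shot('side','s3.png');c=shot('wrist','w3.png')
i=cv2.imread('pics/s3.png')[110:220,220:400];j=cv2.imread('pics/w3.png')
cv2.imwrite('pics/p3.png',np.hstack([cv2.resize(i,(490,300),interpolation=cv2.INTER_CUBIC),cv2.resize(j[100:400,160:470],(310,300))]))
E
```

```text
7.7 [ 0.5264 -0.1787  0.1303] F [-0.7  -0.4   0.22] w 0.0527
0.105 [1.3 0.2 0.4]
0.09 [ 1.3 -0.1 -0.7]
0.075 [ 0.6  1.  -1.5]
0.067 [ 1.2 -0.5 -1.5]
0.065 [ 0.7 -0.8 -1.6]
0.064 [1.6 0.4 0.1]
0.063 [ 1.   0.2 -0.9]
0.062 [-2.3  0.7  9. ]
10.56 [ 0.5263 -0.1782  0.0627] F [-2.97  0.26  9.18] w 0.0528
```

View pics/p3.png

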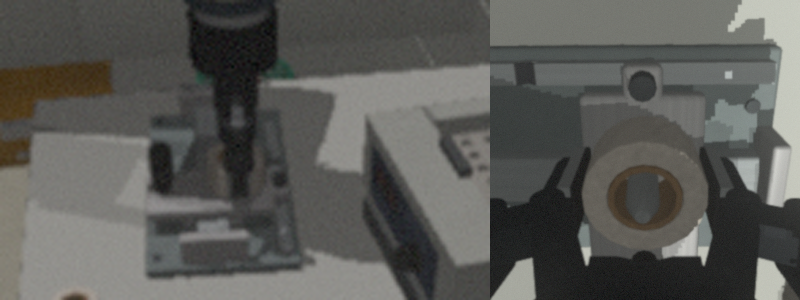

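The post shows inside the bore, and contact came at the expected height. I'll release, back off upwards and look.

```bash
python3 - <<'E'
from h import *
q=quat(flip=1)
bot.servo_line([.5262,-.1782,.063],q,.05)
hand.move_gripper(.085,30);st();bot.dwell(.3)
bot.servo_line([.5262,-.1782,.17],q,.1)
bot.servo_line([.4575,-.1735,.17],q,.12);st()
c=shot('wrist','w4.png')
print(proj(c,[[.5262,-.1782,.076],[.5262,-.1782,.088],[.4575,-.1735,.089],[.4575,-.1735,.04]]).round(0))
E
```

```text
11.33 [ 0.5262 -0.1782  0.0629] F [0.12 0.64 0.55] w 0.0847
13.57 [ 0.4583 -0.1737  0.1702] F [ 0.4  -0.08  0.08] w 0.0853
[[313. 113.]
 [313. 114.]
 [314. 216.]
 [314. 195.]]
```

View pics/w4.png

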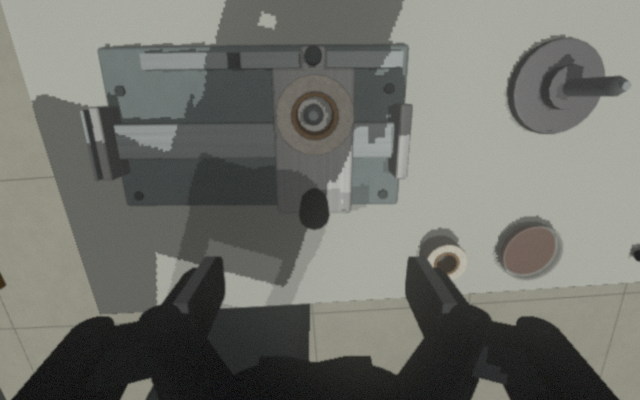

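The roll sits at (315,115) around the post, and the knob top at (314,216) matches the prediction. Next I'll grip the knob and slide to just short of the notch.

```bash
python3 - <<'E'
from h import *
q=quat(flip=1);K=np.array([.4575,-.1735,.071]);e=np.array([np.sin(-YAW),np.cos(YAW),0])
bot.servo_line(K,q,.1)
hand.move_gripper(0,60);bot.dwell(.2);st()
bot.servo_line(K+e*.05,q,.06);st()
for s in np.arange(.052,.0715,.001):
    bot.servo_line(K+e*s,q,.03);bot.dwell(.1);o=get_obs()
    f=np.array(o['wrist_force']);print(round(s,4),((np.array(o['position'])-K)@e).round(4),'Fe',(f@e).round(2),'Fx',f[0].round(2))
    if s>.058 and f@e<-9: break
st();c=shot('wrist','w5.png')
E
```

```text
15.57 [ 0.4576 -0.1738  0.0714] F [-1.65 -1.46  5.38] w 0.0203
16.56 [ 0.4607 -0.1236  0.0714] F [-2.4   0.32  6.95] w 0.0206
0.052 0.0522 Fe 2.24 Fx -2.7
0.053 0.053 Fe -0.3 Fx -2.88
0.054 0.054 Fe 0.11 Fx -2.31
0.055 0.0551 Fe 0.3 Fx -2.0
0.056 0.0559 Fe -0.57 Fx -2.72
0.057 0.0569 Fe -0.67 Fx -2.16
0.058 0.0578 Fe -0.92 Fx -2.36
0.059 0.059 Fe 0.09 Fx -2.42
0.06 0.0602 Fe 1.75 Fx -2.81
0.061 0.0613 Fe 2.57 Fx -2.67
0.062 0.0625 Fe 4.53 Fx -1.82
0.063 0.0635 Fe 3.55 Fx -1.58
0.064 0.0642 Fe 1.78 Fx -2.05
0.065 0.0646 Fe -3.11 Fx -2.51
0.066 0.0651 Fe -7.98 Fx -4.42
0.067 0.0654 Fe -13.56 Fx -4.9
22.16 [ 0.4617 -0.1082  0.0714] F [ -4.9  -13.26   5.8 ] w 0.0205
```

The detent signature is clear: pull-in, then a stiff resistance past about 0.0645. I'll settle at the force balance and check with a picture.

```bash
python3 - <<'E'
from h import *
q=quat(flip=1);K=np.array([.4575,-.1735,.071]);e=np.array([np.sin(-YAW),np.cos(YAW),0])
for s in(.0635,.0625,.0615,.0645):
    bot.servo_line(K+e*s,q,.03);bot.dwell(.3);o=get_obs();f=np.array(o['wrist_force'])
    print(s,((np.array(o['position'])-K)@e).round(4),'Fe',(f@e).round(2))
bot.dwell(.5);o=st();print((np.array(o['position'])-K)@e,np.array(o['wrist_force'])@e)
c=shot('wrist','w6.png');shot('side','s6.png')
i=cv2.imread('pics/w6.png');j=cv2.imread('pics/s6.png')[80:220,215:345]
cv2.imwrite('pics/p6.png',cv2.convertScaleAbs(np.hstack([i[:,100:540],cv2.resize(j,(360,400))]),alpha=1.5))
E
```

```text
0.0635 0.0637 Fe 0.66
0.0625 0.0633 Fe 5.79
0.0615 0.0629 Fe 12.1
0.0645 0.0645 Fe -1.08
24.93 [ 0.4616 -0.1092  0.0714] F [-2.73  0.04  7.57] w 0.0203
0.06447395181186266 -0.14464253889631895
```

View pics/p6.png

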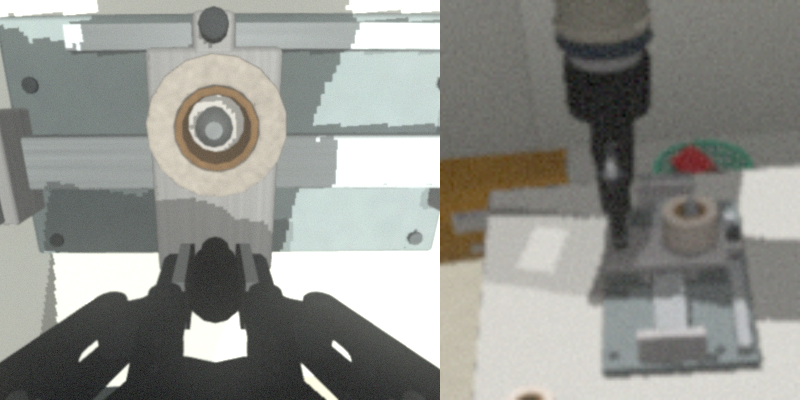

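The fingers hold the knob, the roll is flat and centred on the post, and the notch hole is hidden under the ball housing. The carriage resists in both directions (+12 N at 0.0629, −13.6 N at 0.0654), so the middle is about 0.0641.

```bash
python3 - <<'E'
from h import *
q=quat(flip=1);K=np.array([.4575,-.1735,.071]);e=np.array([np.sin(-YAW),np.cos(YAW),0])
bot.servo_line(K+e*.0641,q,.03);bot.dwell(.5);o=st();print((np.array(o['position'])-K)@e,np.array(o['wrist_force'])@e)
hand_in()
E
```

```text
25.77 [ 0.4616 -0.1094  0.0714] F [-1.51  2.37  6.57] w 0.0204
0.06424987116419777 2.2603331958877764
the job is handed in; nothing more can be done
```

I set the largest roll on the carriage post and slid the carriage into its notch. I then handed the job in at about 25.8 s, still holding the knob. The hand-in reports no verdict, so these are my own last checks:

- **Roll:** I lifted it straight off the spindle and lowered it over the post. Contact came at the expected height (about 9 N), and then I let go. The last pictures show it flat and centred on the post, with the fingers clear of it.
- **Notch:** The ball pulled the carriage in as I slid it left, and the carriage then resisted in both directions, about +12 N one way and −13.6 N the other. I parked it at the midpoint, where about 2 N remained along the rail. It had moved about 64 mm from where it was loaded, which matches the 63 mm I measured from the camera.
- **Knob:** It was gripped at a 60 N setting, with the fingers 20.4 mm apart. The knob is 22 mm thick, so this reads slightly low, as it did on the roll (53 mm against 54 mm).
- **Bystanders:** I planned no contact with the dish, bottle or tube rack. I did not check their positions again at the end.

No check failed. I could not read the detent ball's drop directly, so I inferred the seating from the forces and the pictures.

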